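Centre the acorn finial on its newel cap

ROBOT

A 6-joint arm with a two-finger parallel gripper is mounted at the origin on the work surface. World frame = base frame: x ahead of the robot, y to its left, z up, the work surface at z = 0. Lengths are in mm, angles in rad, forces in N, time in s.
With the tool pointing down it reaches from about 350 to 875 mm from the base axis. Payload 4.2 kg.
Tool frame: the origin (TCP) lies between the finger pads; the fingertips stand 14 mm ahead of it and the grasp point (between the pads) lies 5 mm behind it; z points along the fingers, y is the line along which they close (so a half turn about z gives the same grasp; the last joint's range is limited). The gripper opens to 85 mm and grips with 20 to 120 N. Pads are 22 mm wide; open, the fingers measure 114 mm over their backs; the gripper's body (76 mm by 85 mm) begins 54 mm behind the grasp point. The pads swing forward as they close: fully open they stand 13 mm farther back than shut.
Start: joints at [-1.056, 0.385, 0.008, 0, -1.194, -0.259], TCP at [158.154, -604.638, 245.312] pointing down, gripper open.
Joint ranges: [-3.14, 3.14], [-1.21, 2.06], [-1.07, 1.41], [-3.16, 2.05], [-2.99, -0.16], [-3.1, 3.1]. Speed limits (rad/s): [2.79, 2.79, 3.14, 3.14, 3.14, 3.14].

INTERFACE

Orientations are given as a unit quaternion [x, y, z, w].
In Python, from bench import * gives the robot as it stands.
- The arm moves only by the tool carry_out, never from a script. Its argument "motion" is a list of rows, each a list of 7 numbers: the turn, a rotation vector about the tool's x, y, z in rad, then the shift along the tool's x, y, z in mm, then the opening, from -1 (shut) to 1 (fully open), so that 0 is half open. A call has 1 to 5 rows; each row is the pose to reach, as a shift and turn from the pose commanded when the call began, along the tool's axes at that moment; what a row does not reach only later rows make up. A row lasts 1/8 s, in which the tool goes at most 62.5 mm and 10.7 degrees, less where a joint would pass 70% of its speed; a pose out of reach is approached as far as the arm can. A call with a gripper value outside its range is refused whole. The fingers move at their own pace and stop on an object; the grip force is fixed at half the most. Time passes only in rows, so rows that repeat a pose let the fingers close. It gives the time, the measured TCP pose, the force, the opening and the grip force at its end, in the units of the state.
- read_state(): the state, without advancing time (a new reading comes with each control period).
- get_image(name): name is "scene" or "top"; returns a dict with "color" (420x560x3 uint8, blue, green, red), "mtx" (3x3 intrinsics, pixels), "position" and "orientation" of the camera in the world. Camera axes: x right, y down, z forward; pixel columns grow to the right and rows downward; lengths in mm; the calibration is good to about 2 mm. A picture is of the moment at which its call begins. There is no depth.
- job_done(): hands the job in; it is judged then, once.
The state is a dict: "clock": time; "joints": joint angles; "joint_vel": joint speeds; "joint_efforts": joint torques, N m; "position": TCP position; "ee_rot": TCP orientation; "contact_force": force on the tool from outside, world axes, zero at the start; "wrist_torque": the same for the moment, N m; "gripper_width": finger opening in mm; "grasp_force": force on a finger pad.
Only numpy, scipy, OpenCV 4.12 (cv2) and the standard library are available. Lean on these libraries where they do the work, as an engineer would, in place of code of your own. Each camera call takes 0.05 s, during which the arm holds its last target. There are 200 camera calls.

TASK

The turned acorn finial stands loose and off-centre on the cap of its newel post. With light taps of the fingertips low down, against its wide ring, push it to the middle of the cap's raised square, so that the margin is even on all four sides, and leave it standing there upright. It is wobbly: do not tip it over, grip it, lift it or knock it hard, and leave the posts and everything else on the bench where they are.

Things in the scene. Friction and masses are not known exactly. Their poses are not given: they have to be found in the camera images.
- acorn_finial: The loose turned finial to centre: dark wood, 80 mm high, about 0.07 kg. Origin: centre of its underside, on the cap's raised square; z up along its axis. From the bottom: a narrow foot 26 mm across (all it stands on, so it is wobbly) that flares into a wide ring 56 mm across from 12 to 24 mm; neck 20 mm across at 32 mm; acorn body 42 mm across at 49 mm; blunt point 7 mm across at the top
- finial_ring (a point): On the acorn finial's axis, half-way up its wide ring (18 mm above the underside; ring 56 mm across, 12 mm thick): the height to push at. Pushed there slowly sideways the finial slides on the cap (1 to 2 N at most, friction about 0.5 to 0.7) and stops where the push stops; pushed higher up, on the acorn body, it rocks and may tip over
- cap_centre (a point): The middle of the top face of the newel cap's raised square, on which the acorn finial stands: where the finial's origin belongs. The raised square is 84 mm by 84 mm and 12 mm high, on a cap plate 120 mm square; its top is level, 134 mm above the bench. x and y run along the square's sides
- newel: The newel head that carries the acorn finial: a white post offcut 90 mm square and 100 mm high with a pale wood cap, 134 mm high in all, 0.85 kg, standing loose on the bench. Origin: centre of its underside; x and y along its sides, z up
- ball_newel: The other newel head, the same post and cap with a ball-shaped finial already glued on centrally, 218 mm high in all; leave alone. Origin: centre of its underside
- glue_bottle: Standing glue bottle, 58 mm across, 175 mm high; leave alone. Origin: centre of its underside
- try_square: Try square lying flat, dark wood stock 115 x 26 x 16 mm along its x, steel blade 150 mm long along its +y; leave alone. Origin: centre of the stock's underside
- pencil: Flat carpenter's pencil, 185 mm long along its x, 14 mm wide, 8 mm high, lying between the two posts; leave alone. Origin: centre of its underside
- tape_measure: Tape measure, 70 x 36 x 60 mm high; leave alone. Origin: centre of its underside
- mallet: Joiner's mallet lying on its side, head 85 x 125 mm and 60 mm high, handle 250 mm long towards its -x; leave alone. Origin: centre of the head's underside
- block_plane: Steel block plane, 160 x 50 mm, 60 mm high, long side along its x; leave alone. Origin: centre of its underside
Things that resemble listed ones, but are neither listed nor needed, are in the scene too. Leave any white look-alike of the acorn_finial alone.

How it is judged:
By the outcome, as a careful person would: the job done as asked, in the order asked, and still so for the second after the job is handed in, with the robot touching nothing.
It also fails if it takes over 56 s, if anything falls off the work surface, if the arm or the gripper's body presses on something with over 40 N, if the wrist force passes 120 N, or if a joint passes its speed limit or range.

## Working session

There is one attempt and no reset: what is moved stays moved. The work goes in short steps, Python scripts to look and compute and a tool call to move; the robot and the scene stay as the last step left them, time stands still between calls to the robot, and variables do not carry over. Pictures are saved under pics/ and viewed, at most 10 in all, crops included, and the job is handed in when it is done.

Besides the shell and the picture viewer there is one more tool, called as a command line: name --pt "numbers of a row" for each row, then --argument value for the rest. carry_out: Moves the arm, as the interface text tells. Its arguments: {"type":"object","properties":{"motion":{"type":"array"}},"required":["motion"]}

```bash
mkdir -p pics
python3 - <<'E'
from bench import *
import cv2,pickle
for n in("scene","top"):
    d=get_image(n); cv2.imwrite(f"pics/{n}0.png",d["color"]); pickle.dump(d,open(f"{n}0.pkl","wb"))
    print(n,d["mtx"],d["position"],d["orientation"])
s=read_state();print(s)
E
```

```text
scene [[532.79536799   0.         273.3156601 ]
 [  0.         532.79536799 212.91136551]
 [  0.           0.           1.        ]] [1418.77320051 -370.59614667  978.03490935] [ 0.78345886  0.46160281 -0.21667268 -0.35520137]
top [[425.62250266   0.         282.53813644]
 [  0.         425.62250266 207.76458549]
 [  0.           0.           1.        ]] [ 346.24912343   92.50738946 1201.0832437 ] [-0.69685438  0.71164502 -0.06302454  0.06311294]
{'clock': 0.1, 'joints': array([-1.05640108e+00,  3.85488889e-01,  6.79415805e-03, -4.31091301e-04,
       -1.19399389e+00, -2.58592194e-01]), 'joint_vel': array([-9.80033352e-04, -3.43110417e-03,  3.18611111e-03,  2.26328166e-04,
       -3.48246227e-05, -1.19035982e-03]), 'joint_efforts': array([-5.84689697e-04, -3.93317878e+01,  1.88929081e+01,  4.19801965e+00,
       -2.58372602e-03,  2.09791246e-06]), 'position': array([ 158.03447732, -604.19606819,  244.33834265]), 'ee_rot': array([-1.27474181e-01,  9.91841418e-01,  9.51875128e-04, -1.71072565e-04]), 'contact_force': array([ 0.23674363,  0.59883575, -0.08282911]), 'wrist_torque': array([-0.00367145, -0.01999467,  0.01283953]), 'grasp_force': 0.0, 'gripper_width': 85.800468876921}
```

View pics/scene0.png

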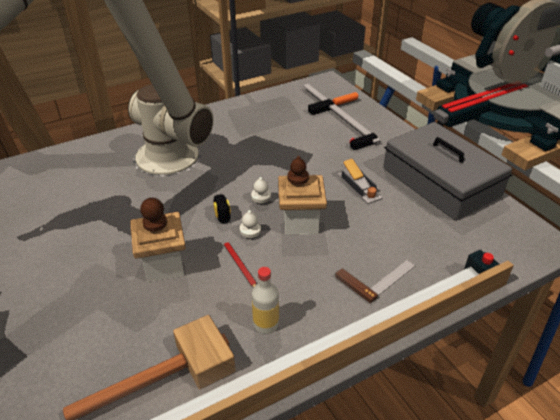

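View pics/top0.png

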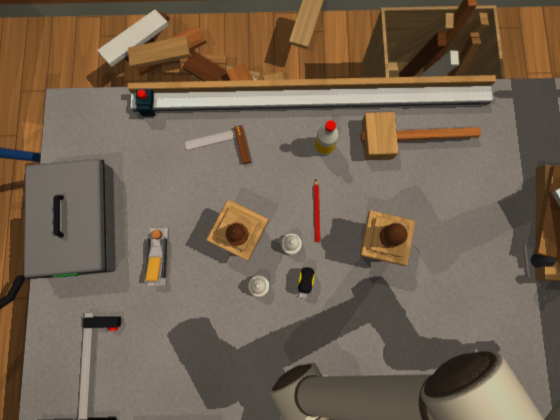

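The acorn newel is at about (298,195) in scene and (237,231) in top. The ball newel is at (390,238) in top, and the white look-alikes at (291,243) and (259,286). Next I'll zoom in on the acorn newel.

Run:
```python
import cv2,numpy as np
a=cv2.imread("pics/scene0.png")[150:240,265:340]; b=cv2.imread("pics/top0.png")[195:270,198:278]
a=cv2.resize(a,(400,480),interpolation=cv2.INTER_CUBIC) # sx 5.333 sy 5.333
b=cv2.resize(b,(400,375),interpolation=cv2.INTER_CUBIC) # 5x
c=np.zeros((480,800,3),np.uint8); c[:,:400]=a; c[:375,400:]=b
cv2.imwrite("pics/z1.png",cv2.convertScaleAbs(c,alpha=1.4,beta=10))
```

```text
(no output)
```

View pics/z1.png

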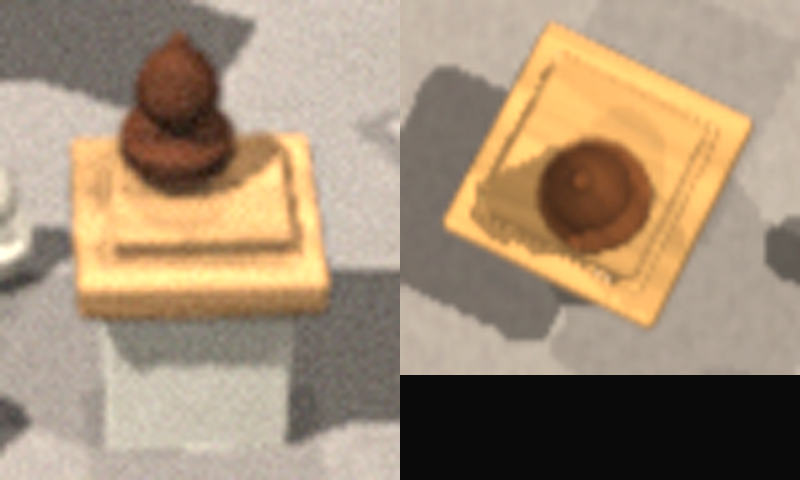

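```bash
cat > h.py <<'E'
from bench import *
import cv2,numpy as np
from scipy.spatial.transform import Rotation as R
from scipy.optimize import minimize
def proj(d,P):
    c=R.from_quat(d["orientation"]).inv().apply(np.asarray(P,float)-d["position"])@np.asarray(d["mtx"]).T
    return c[:,:2]/c[:,2:]
def unproj(d,uv,z):
    r=R.from_quat(d["orientation"]).apply(np.linalg.inv(d["mtx"])@[uv[0],uv[1],1]); p=np.array(d["position"])
    return (p+r*(z-p[2])/r[2])[:2]
S=8
def fill(polys,win):
    x0,y0,w,h=win; m=np.zeros((h*S,w*S),np.uint8)
    for q in polys: cv2.fillConvexPoly(m,np.round(((cv2.convexHull(q.astype(np.float32))[:,0]+.5)-[x0,y0])*S).astype(np.int32),1)
    return cv2.resize(m.astype(np.float32),(w,h),interpolation=cv2.INTER_AREA)
t=np.linspace(0,2*np.pi,40); C=np.c_[np.cos(t),np.sin(t)]
prof=[(0,13),(12,28),(24,28),(32,10),(38,16),(49,21),(60,17),(72,8),(80,3.5)]
def fin(d,p):
    r=[proj(d,np.c_[C*a+p[:2],np.full(40,134.+z)]) for z,a in prof]
    return [np.r_[a,b] for a,b in zip(r,r[1:])]
B=np.array([[a,b,z] for a in(-60,60) for b in(-60,60) for z in(102,122)],float)
def plate(d,p):
    c,s=np.cos(p[2]),np.sin(p[2]); P=B.copy(); P[:,:2]=B[:,:2]@np.array([[c,s],[-s,c]])+p[:2]
    return [proj(d,P)]
def fit(d,win,mask,model,p0,steps):
    x,y,w,h=win; m=mask[y:y+h,x:x+w].astype(np.float32)
    f=lambda p:np.abs(fill(model(d,p),win)-m).sum()
    p0=np.array(p0,float); sx=[p0]+[p0+e for e in np.diag(steps)]
    r=minimize(f,p0,method="Nelder-Mead",options=dict(initial_simplex=sx,xatol=.02,fatol=.01))
    r=minimize(f,r.x,method="Nelder-Mead",options=dict(initial_simplex=[r.x]+[r.x-e/3 for e in np.diag(steps)],xatol=.02,fatol=.01))
    return r.x,r.fun,m.sum()
def dark(d):
    H=cv2.cvtColor(cv2.GaussianBlur(d["color"],(3,3),0),cv2.COLOR_BGR2HSV)
    return (H[...,1]>110)&((H[...,0]<12)|(H[...,0]>170))&(H[...,2]<150)
def wood(d):
    H=cv2.cvtColor(cv2.GaussianBlur(d["color"],(3,3),0),cv2.COLOR_BGR2HSV)
    return (H[...,1]>85)
E
python3 - <<'E'
from h import *
import pickle
T=pickle.load(open("top0.pkl","rb"));Sc=pickle.load(open("scene0.pkl","rb"))
o=lambda u,v:(198+(u-400)/5,195+v/5)
cs=np.array([unproj(T,o(*q),122) for q in[(553,22),(752,121),(650,327),(444,224)]]);print(cs,cs.mean(0),np.linalg.norm(np.diff(cs,axis=0),axis=1))
e=cs[1]-cs[0];th=np.arctan2(e[1],e[0])%(np.pi/2)
sc=np.array([unproj(Sc,(265+u/5.333,150+v/5.333),122) for u,v in[(72,143),(310,135),(328,282),(78,293)]]);print("scene",sc.mean(0),np.linalg.norm(np.diff(sc,axis=0),axis=1))
H=cv2.cvtColor(T["color"],cv2.COLOR_BGR2HSV)
for q in[(600,190),(640,195),(520,180),(700,230)]: print(H[int(o(*q)[1]),int(o(*q)[0])])
wT=(198,190,82,85);wS=(268,145,65,70)
print("plate",fit(T,wT,wood(T),plate,[*cs.mean(0),th],[4,4,.05]))
f0=unproj(T,o(597,196),152);print("fin guess",f0)
print("finT",fit(T,wT,dark(T),fin,f0,[4,4]))
print("finS",fit(Sc,wS,dark(Sc),fin,f0,[4,4]))
E
```

```text
[[565.99645161 229.60076539]
 [512.0445524  127.46111168]
 [408.12913412 180.43697412]
 [462.3899076  284.85518533]] [487.14001143 205.58850913] [115.51327321 116.63985664 117.67495218]
scene [500.14833325 205.07790705] [119.34599838 115.13358014 117.79020243]
[ 12 183  85]
[ 11 186  92]
[ 16 153 120]
[ 15  83 104]
plate (array([488.43708575, 208.32940713,   1.10006187]), np.float64(58.390625), np.float32(2287.0))
fin guess [471.48142607 203.8383578 ]
finT (array([474.23142607, 203.8383578 ]), np.float64(256.03125), np.float32(162.0))
finS (array([477.68622191, 203.95607936]), np.float64(73.71875), np.float32(382.0))
```

```bash
sed -i 's/(H\[...,0\]<12)|(H\[...,0\]>170))&(H\[...,2\]<150)/(H[...,0]<14)|(H[...,0]>170))\&(H[...,2]<140)/; s/>110)&/>140)\&/; s/,1\]>85)/,1]>100)/' h.py
cat >> h.py <<'E'
def plate_fin(d,p): return plate(d,p[:3])+fin(d,p[3:])
Q=np.array([[-1,-1],[1,-1],[1,1],[-1,1]])
def overlay(d,win,pp,pf,k=8):
    x,y,w,h=win; im=cv2.resize(d["color"][y:y+h,x:x+w],None,fx=k,fy=k,interpolation=cv2.INTER_CUBIC)
    im=cv2.convertScaleAbs(im,alpha=1.4); c,s=np.cos(pp[2]),np.sin(pp[2])
    def pl(P,col): cv2.polylines(im,[np.round((proj(d,P)+.5-[x,y])*k).astype(np.int32)],True,col,1)
    for r,z,col in((60,122,(255,0,0)),(42,134,(0,255,0))): pl(np.c_[Q*r@np.array([[c,s],[-s,c]])+pp[:2],[z]*4],col)
    for z,a in((0,13),(18,28),(49,21),(80,3.5)): pl(np.c_[C*a+pf,np.full(40,134.+z)],(255,255,0))
    return im
def measure(T,Sc,tag,wT=(198,190,80,82),wS=(268,145,65,70),p0=(488,207,1.1),f0=(474,204),view=True):
    pT=fit(T,wT,wood(T),plate,p0,[4,4,.05]); fT=fit(T,wT,dark(T),fin,f0,[4,4]); fS=fit(Sc,wS,dark(Sc),fin,f0,[4,4])
    pS=fit(Sc,wS,wood(Sc),lambda d,p:plate(d,p)+fin(d,fS[0]),p0,[4,4,.05])
    for n,r in(("pT",pT),("fT",fT),("pS",pS),("fS",fS)): print(n,np.round(r[0],2),r[1:])
    print("off T",fT[0]-pT[0][:2],"off S",fS[0]-pS[0][:2])
    if view:
        a=overlay(T,wT,pT[0],fT[0],5);b=overlay(Sc,wS,pS[0],fS[0],6)
        m=np.zeros((430,800,3),np.uint8);m[:a.shape[0],:a.shape[1]]=a;m[:b.shape[0],405:405+b.shape[1]]=b;cv2.imwrite(f"pics/{tag}.png",m)
E
python3 - <<'E'
from h import *
import pickle
measure(pickle.load(open("top0.pkl","rb")),pickle.load(open("scene0.pkl","rb")),"m0")
E
```

```text
pT [488.67 208.62   1.09] (np.float64(53.3125), np.float32(2225.0))
fT [472.97 206.05] (np.float64(53.28125), np.float32(365.0))
pS [493.8  206.68   1.09] (np.float64(103.703125), np.float32(1796.0))
fS [481.85 201.9 ] (np.float64(59.8125), np.float32(398.0))
off T [-15.69712801  -2.57305888] off S [-11.95795255  -4.7785943 ]
```

View pics/m0.png

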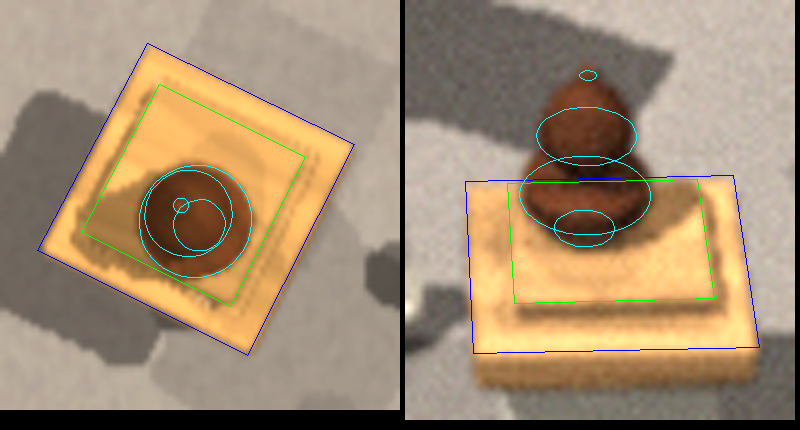

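The top view puts the finial about 16 mm towards −x and 3 mm towards −y of the cap centre. The scene view gives about 12 and 5 mm. I'll approach high, then push outwards from the robot side with both fingertips spread about 30 mm, so the ring nests between them.

carry_out --pt "0 0 0 -48 36 -20 -0.3" --pt "0 0 0 -96 72 -40 -0.3" --pt "0 0 0 -144 108 -60 -0.3" --pt "0 0 0 -192 144 -80 -0.3" --pt "0 0 0 -240 180 -100 -0.3"

```text
clock: 0.72
position: [343.3, -370.7, 344.5]
ee_rot: [-0.128, 0.992, 0.0, -0.0]
contact_force: [1.4, -0.4, 0.3]
gripper_width: 29.7
grasp_force: 0.0
```

carry_out --pt "0 0 0 -18 58 0 -0.3" --pt "0 0 0 -36 116 0 -0.3" --pt "0 0 0 -54 174 0 -0.3" --pt "0 0 0 -72 232 0 -0.3" --pt "0 0 0 -90 290 0 -0.3"

```text
clock: 1.35
position: [355.6, -67.5, 344.1]
ee_rot: [-0.127, 0.992, 0.0, 0.0]
contact_force: [1.2, -0.4, 0.5]
gripper_width: 30.0
grasp_force: 0.0
```

carry_out --pt "0 0 0 -24 52 0 -0.3" --pt "0 0 0 -48 104 0 -0.3" --pt "0 -0.1 0 -72 156 0 -0.3" --pt "0 -0.23 0 -96 208 0 -0.3" --pt "0 -0.35 0 -107 231 0 -0.3"

```text
clock: 1.98
position: [401.3, 184.2, 344.2]
ee_rot: [-0.127, 0.976, 0.023, 0.174]
contact_force: [0.8, -1.0, -0.7]
gripper_width: 30.0
grasp_force: 0.0
```

Run:
```python
from h import *
s=read_state();print(s["position"],s["ee_rot"],s["joints"],s["contact_force"]);r=R.from_quat(s["ee_rot"]).as_matrix();print(r)
```

```text
[401.28444857 184.15086167 344.15376209] [-0.12696607  0.97618822  0.0231632   0.17435493] [ 0.94077065 -0.18101374 -0.53426349  0.26971928 -0.95536016 -2.38016985] [ 0.83840944 -1.00077767 -0.74719967]
[[-9.06959947e-01 -2.55962807e-01  3.34524581e-01]
 [-2.39808331e-01  9.66686165e-01  8.94976157e-02]
 [-3.46288345e-01  9.48971303e-04 -9.38127647e-01]]
```

carry_out --pt "0 0 0 15 0 40 -0.3" --pt "0 0 0 30 0 80 -0.3" --pt "0 0 0 45 0 120 -0.3" --pt "0 0 0 56 0 150 -0.3" --pt "0 0 0 59 0 160 -0.3"

```text
clock: 2.6
position: [399.6, 179.7, 171.0]
ee_rot: [-0.126, 0.977, 0.02, 0.171]
contact_force: [-0.4, 0.1, -0.2]
gripper_width: 29.5
grasp_force: 0.0
```

Run:
```python
from h import *
s=read_state();print(s["position"],s["contact_force"])
Rm=R.from_quat(s["ee_rot"]).as_matrix()
T=get_image("top");Sc=get_image("scene")
m=np.zeros((480,800,3),np.uint8)
def crop(d,win,k):
    x,y,w,h=win; im=cv2.convertScaleAbs(cv2.resize(d["color"][y:y+h,x:x+w],None,fx=k,fy=k,interpolation=cv2.INTER_CUBIC),alpha=1.4)
    for sy in(-1,1):
        P=[s["position"]+Rm@[a,b,11] for a in(-11,11) for b in(15*sy,29.5*sy)]
        P=np.array([P[0],P[1],P[3],P[2]]); cv2.polylines(im,[np.round((proj(d,P)+.5-[x,y])*k).astype(np.int32)],True,(0,255,0),1)
    return im
a=crop(T,(198,190,80,96),5);b=crop(Sc,(250,130,80,96),5)
m[:480,:400]=a;m[:480,400:]=b;cv2.imwrite("pics/a1.png",m)
```

```text
[399.55218463 179.67052611 171.0312433 ] [-0.3552438   0.06682286 -0.20957621]
```

View pics/a1.png

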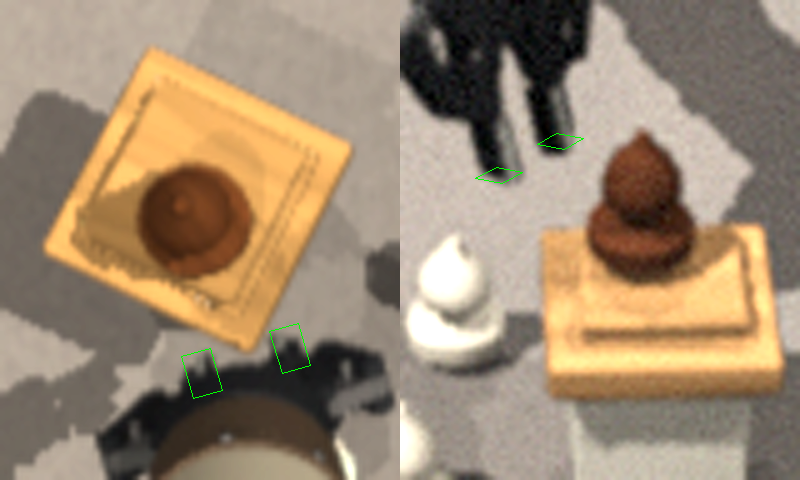

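The fingers sit where expected in both views. They need to go about 4 mm left, and then low to stand off behind the ring.

carry_out --pt "0 0 0 3 4 10 -0.3" --pt "0 0 0 -8 4 16 -0.3" --pt "0 0 0 -16 4 19 -0.3" --pt "0 0 0 -22 4 21 -0.3" --pt "0 0 0 -22 4 21 -0.3"

```text
clock: 3.32
position: [427.5, 192.5, 161.8]
ee_rot: [-0.125, 0.977, 0.022, 0.173]
contact_force: [-0.5, 0.1, 0.4]
gripper_width: 29.7
grasp_force: 0.0
```

```bash
cat >> h.py <<'E'
def st():
    s=read_state();p=s["position"];print("fwd %.1f left %.1f z %.1f"%(.967*p[0]+.253*p[1],-.253*p[0]+.967*p[1],p[2]),p,s["ee_rot"],s["contact_force"])
    return s
E
python3 - <<'E'
from h import *
get_image("top");s=st()
E
```

```text
fwd 461.6 left 77.8 z 161.6 [427.05954139 192.15789516 161.57399395] [-0.12533527  0.97670094  0.02224744  0.17277554] [-0.51934895 -0.72166675  0.06931431]
```

carry_out --pt "0 0 0 1 -1 4 -0.3" --pt "0 0 0 -1 -1 4.5 -0.3" --pt "0 0 0 -3 -1 5 -0.3" --pt "0 0 0 -4.5 -1 6 -0.3" --pt "0 0 0 -6 -1 6.5 -0.3"

```text
clock: 4.0
position: [434.8, 193.2, 157.4]
ee_rot: [-0.126, 0.977, 0.022, 0.173]
contact_force: [0.3, 0.5, -0.5]
gripper_width: 30.0
grasp_force: 0.0
```

carry_out --pt "0 0 0 -1 0 0.3 -0.3" --pt "0 0 0 -2 0 0.7 -0.3" --pt "0 0 0 -3 0 1.1 -0.3" --pt "0 0 0 -4 0 1.5 -0.3" --pt "0 0 0 -5 0 1.8 -0.3"

```text
clock: 4.62
position: [439.8, 194.5, 157.4]
ee_rot: [-0.126, 0.977, 0.022, 0.173]
contact_force: [-0.1, -0.7, -0.2]
gripper_width: 29.5
grasp_force: 0.2
```

```bash
cat > look.py <<'E'
from h import *
import sys,pickle
T=get_image("top");Sc=get_image("scene");s=st();n=sys.argv[1]
pickle.dump((T,Sc),open(n+".pkl","wb"))
m=np.zeros((480,800,3),np.uint8)
def crop(d,win,k):
    x,y,w,h=win; return cv2.convertScaleAbs(cv2.resize(d["color"][y:y+h,x:x+w],None,fx=k,fy=k,interpolation=cv2.INTER_CUBIC),alpha=1.4)
m[:,:400]=crop(T,(198,190,80,96),5);m[:,400:]=crop(Sc,(255,135,80,96),5);cv2.imwrite(f"pics/{n}.png",m)
d0=pickle.load(open("scene0.pkl","rb"))["color"];w=np.s_[145:200,268:333]
wS=(268,145,65,70)
print("finS",fit(Sc,wS,dark(Sc),fin,(478,204),[4,4]))
E
python3 look.py a2
```

```text
fwd 474.6 left 76.9 z 157.4 [439.85340707 194.55483117 157.40071954] [-0.12561169  0.97668015  0.02221396  0.17269664] [-0.87172269  0.31203568 -0.11035879]
finS (array([482.03281275, 201.68126488]), np.float64(67.09375), np.float32(397.0))
```

View pics/a2.png

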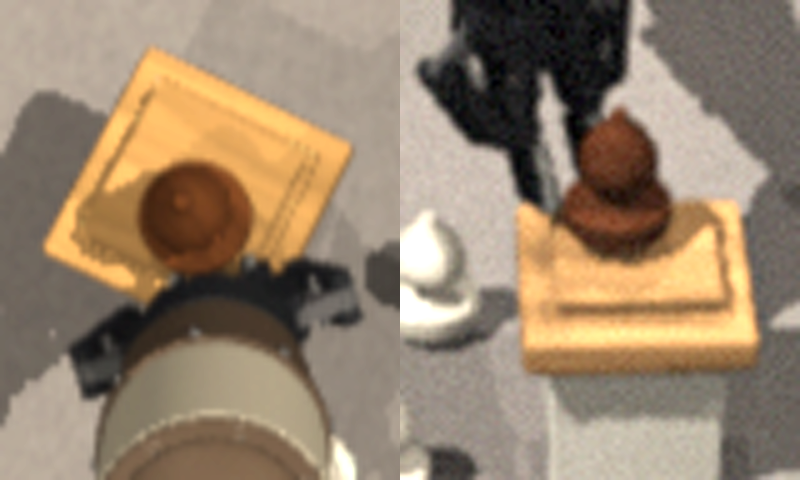

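The finial hasn't moved, and the tips are just behind the ring. I'll keep advancing slowly.

carry_out --pt "0 0 0 -1.5 0.3 0.55 -0.3" --pt "0 0 0 -3 0.6 1.1 -0.3" --pt "0 0 0 -4.5 1 1.65 -0.3" --pt "0 0 0 -6 1.2 2.2 -0.3" --pt "0 0 0 -7.5 1.5 2.8 -0.3"

```text
clock: 5.35
position: [447.2, 198.0, 157.3]
ee_rot: [-0.126, 0.977, 0.022, 0.173]
contact_force: [-1.0, 0.3, 0.5]
gripper_width: 29.9
grasp_force: 0.2
```

```bash
cat > trk.py <<'E'
from h import *
import sys,pickle
T=get_image("top");Sc=get_image("scene");st();n=sys.argv[1];pickle.dump((T,Sc),open(n+".pkl","wb"))
T0=pickle.load(open("top0.pkl","rb"));S0=pickle.load(open("scene0.pkl","rb"))
def ecc(a,b,q,r=15,z=183):  # displacement (mm, world) of dark body, by subpixel phase shift of upsampled template
    k=8; up=lambda d:cv2.resize(cv2.GaussianBlur(d["color"],(3,3),0),None,fx=k,fy=k,interpolation=cv2.INTER_CUBIC)
    u,v=int(q[0]),int(q[1]); A=up(a)[(v-r)*k:(v+r)*k,(u-r)*k:(u+r)*k]; W=r+14
    Bi=up(b)[(v-W)*k:(v+W)*k,(u-W)*k:(u+W)*k]
    m=cv2.matchTemplate(Bi,A,cv2.TM_CCOEFF_NORMED);_,s,_,l=cv2.minMaxLoc(m)
    du=np.array(l)/k-(W-r); return unproj(a,q+du,z)-unproj(a,q,z),du,s
f=lambda d,p,z:proj(d,[[*p,z]])[0]
print("top move",ecc(T0,T,f(T0,(473,206),186),7,186))
print("scene move",ecc(S0,Sc,f(S0,(482,202),186),8,186))
wS=(268,145,65,70);wT=(198,190,80,82)
for nm,d,w in(("finS",Sc,wS),("finT",T,wT)): print(nm,fit(d,w,dark(d),fin,(478,204),[4,4]))
E
python3 trk.py a3
```

```text
fwd 482.7 left 78.4 z 157.3 [447.30616712 198.08151924 157.34257716] [-0.12559071  0.97668004  0.0222187   0.17271191] [0.12815259 0.65584748 0.00680518]
top move (array([8.80197159, 1.79379837]), array([-0.75 , -3.625]), 0.9936220049858093)
scene move (array([15.79774496, -1.35884697]), array([2.75 , 3.375]), 0.6049971580505371)
finS (array([488.19352722, 204.56308238]), np.float64(71.765625), np.float32(401.0))
finT (array([480.19898909, 207.83695924]), np.float64(45.140625), np.float32(373.0))
```

carry_out --pt "0 0 0 -0.9 0 0.35 -0.3" --pt "0 0 0 -1.8 0 0.7 -0.3" --pt "0 0 0 -2.8 0 1.05 -0.3" --pt "0 0 0 -3.8 0 1.4 -0.3" --pt "0 0 0 -4.7 0 1.75 -0.3"

```text
clock: 6.08
position: [452.1, 199.3, 157.3]
ee_rot: [-0.126, 0.977, 0.022, 0.173]
contact_force: [-1.2, -0.8, 0.3]
gripper_width: 29.7
grasp_force: 0.2
```

```bash
python3 trk.py a4
```

```text
fwd 487.6 left 78.3 z 157.3 [452.11681387 199.3121759  157.31818075] [-0.1255767   0.97668184  0.02222186  0.1727115 ] [-0.75460992 -0.6987409   0.46584661]
top move (array([13.0678325 ,  2.99344417]), array([-1.25 , -5.375]), 0.9917026162147522)
scene move (array([20.51436674, -0.53982361]), array([4.  , 4.25]), 0.5922728776931763)
finS (array([492.9391042 , 206.74831605]), np.float64(66.921875), np.float32(401.0))
finT (array([485.22264099, 208.49813843]), np.float64(44.75), np.float32(373.0))
```

About 12 mm pushed so far. I'll back off for a clear look before the last few millimetres.

carry_out --pt "0 0 0 5 0 -1.8 -0.3" --pt "0 0 0 20 0 -7.4 -0.3" --pt "0 0 0 40 0 -14.8 -0.3" --pt "0 0 0 60 0 -22.1 -0.3" --pt "0 0 0 70 0 -25.8 -0.3"

```text
clock: 6.8
position: [378.8, 179.7, 157.5]
ee_rot: [-0.126, 0.977, 0.022, 0.173]
contact_force: [-0.2, -0.7, -0.1]
gripper_width: 29.9
grasp_force: 0.0
```

Run:
```python
from h import *
import pickle
T=get_image("top");Sc=get_image("scene");st();pickle.dump((T,Sc),open("a5.pkl","wb"))
measure(T,Sc,"m5",f0=(488,207),view=False)
# magnified view, fitted plate and finial from top only as faint marks: none, for reading edges by eye
x,y=212,196
a=cv2.resize(T["color"][y:y+64,x:x+62],None,fx=9,fy=9,interpolation=cv2.INTER_CUBIC)
cv2.imwrite("pics/e5.png",cv2.convertScaleAbs(a,alpha=1.4))
```

```text
fwd 412.2 left 78.2 z 157.7 [379.1188804  180.06689545 157.66194109] [-0.12602269  0.97660574  0.02240166  0.17279373] [0.87030166 0.24554346 0.74418394]
pT [488.61 208.64   1.09] (np.float64(53.703125), np.float32(2222.0))
fT [486.49 209.05] (np.float64(52.703125), np.float32(364.0))
pS [495.11 206.63   1.07] (np.float64(92.375), np.float32(1747.0))
fS [494.06 206.53] (np.float64(66.953125), np.float32(395.0))
off T [-2.12302819  0.41093844] off S [-1.04768782 -0.09308332]
```

View pics/e5.png

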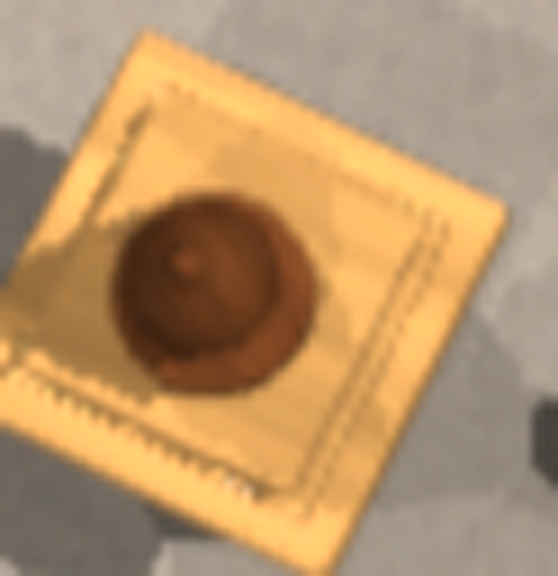

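Clear view: the ring is centred at about (215,293) and the raised square at about (222,290) in this crop. After parallax that leaves about 2 mm short in +x and under 0.5 mm in y. I'll give one more light push of about 2 mm.

carry_out --pt "0 0 0 -20 -0.5 7.4 -0.3" --pt "0 0 0 -40 -0.5 14.7 -0.3" --pt "0 0 0 -55 -0.5 20.2 -0.3" --pt "0 0 0 -64 -0.5 23.5 -0.3" --pt "0 0 0 -67 -0.5 24.6 -0.3"

```text
clock: 7.52
position: [449.6, 198.1, 157.2]
ee_rot: [-0.125, 0.977, 0.022, 0.173]
contact_force: [0.0, 0.1, -0.2]
gripper_width: 29.5
grasp_force: 0.0
```

carry_out --pt "0 0 0 -1.5 0 0.55 -0.3" --pt "0 0 0 -2.7 0 1 -0.3" --pt "0 0 0 -3.7 0 1.4 -0.3" --pt "0 0 0 -4.5 0 1.7 -0.3" --pt "0 0 0 -5.1 0 1.9 -0.3"

```text
clock: 8.15
position: [454.2, 199.3, 157.4]
ee_rot: [-0.126, 0.977, 0.022, 0.173]
contact_force: [-0.5, -0.6, -0.5]
gripper_width: 29.6
grasp_force: 0.2
```

```bash
python3 trk.py a6
```

```text
fwd 489.7 left 77.8 z 157.4 [454.25033742 199.29300865 157.37302185] [-0.12558975  0.97668765  0.02218729  0.17267363] [-0.5402367  -0.44822899  0.45496585]
top move (array([15.19678289,  3.29320808]), array([-1.375, -6.25 ]), 0.9912079572677612)
scene move (array([21.58322794,  0.27554752]), array([4.5  , 4.375]), 0.5873989462852478)
finS (array([494.48251832, 206.2246269 ]), np.float64(65.859375), np.float32(403.0))
finT (array([487.76053244, 209.65688819]), np.float64(47.65625), np.float32(369.0))
```

Moved about 2 mm as intended. I'll back off, go up, and check.

carry_out --pt "0 0 0 4 0 -1.5 -0.3" --pt "0 0 0 20 0 -7.4 -0.3" --pt "0 0 0 45 0 -16.6 -0.3" --pt "0 0 0 70 0 -25.8 -0.3" --pt "0 0 0 100 0 -37 -0.3"

```text
clock: 8.88
position: [350.4, 172.0, 157.8]
ee_rot: [-0.125, 0.977, 0.022, 0.173]
contact_force: [-1.2, 0.5, 0.8]
gripper_width: 29.6
grasp_force: 0.0
```

Run:
```python
from h import *
import pickle
T=get_image("top");Sc=get_image("scene");st();pickle.dump((T,Sc),open("a7.pkl","wb"))
measure(T,Sc,"m7",f0=(489,208))
# camera-bias check: same pipeline on the ball newel is not possible (no ring); average of frames instead
p=[];
for i in range(4):
    d=get_image("top"); p.append(fit(d,(198,190,80,82),dark(d),fin,(489,208),[4,4])[0])
print(np.mean(p,0),np.std(p,0))
```

```text
fwd 382.8 left 78.7 z 159.4 [350.56416774 173.11100048 159.43677983] [-0.12629471  0.97627448  0.02407917  0.17423542] [-0.14491276  0.04129575 -0.00134975]
pT [488.65 208.62   1.09] (np.float64(54.328125), np.float32(2221.0))
fT [488.06 209.1 ] (np.float64(51.6875), np.float32(365.0))
pS [494.46 206.46   1.09] (np.float64(93.015625), np.float32(1744.0))
fS [495.72 206.25] (np.float64(67.890625), np.float32(394.0))
off T [-0.59251034  0.48218514] off S [ 1.26581017 -0.20315811]
[488.70584067 209.47752472] [0.3893172  0.33491362]
```

View pics/m7.png

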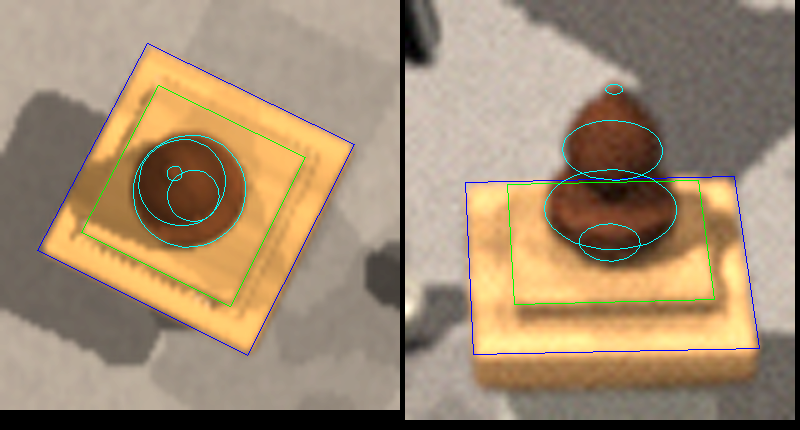

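The finial stands upright. Both views put it within about 1 mm of centre (top −0.6/+0.5 mm, scene +1.3/−0.2 mm), and the gripper is well clear.

```bash
python3 -c "
from bench import *
print(job_done())"
```

```text
the job is handed in; nothing more can be done
None
```

The acorn finial is standing upright on its cap, measured about 1 mm from the middle in both camera views. Only light pushes on its ring were used, and the job was handed in at about 9 s of the 56 s allowed.

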